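# Index the bottle to the coder and print

### The job

Push on an arm of the turntable with a fingertip and turn it, either way round, until the little pump bottle standing on it is centred in front of the nose of the coder (within a centimetre) and stays still there; then press the small print button fully down, let it come back up, and move away. Do not touch or lift the bottle or the jars, leave the mushroom-headed stop button alone, do not press print before the bottle is there, and leave the finished bottles where they stand.

Things in the scene. Friction and masses are not known exactly. Their poses are not given: they have to be found in the camera images.
- turntable (a joint): Angle of the turntable, rad; 0 at the start of every run, grows anticlockwise seen from above, stops at +-7. It takes 0.12 N m to turn (1.3 N pushed 90 mm from the axle) and stays where it is left. It is an aluminium disc 264 mm across, top face 35.5 mm above the work surface, on a round base. It carries the bottle and two jars in three nests and, above them, three bare arms.
- axle (a point): Point on the vertical turning axis at the height of the arms' centre line, 140 mm above the work surface. The hub collar round it is 40 mm across, its top at 152 mm. The nests are white rings, 54 mm across, 10 mm high, centred 95 mm from the axle, 120 deg apart.
- arm1_tip (a point): Centre of the black ball (18 mm across) at the end of the first arm, 122 mm from the axle. Each arm is a level steel bar 12 mm across from hub to ball, its underside 134 mm above the work surface (well above the bottle and jars), midway between two nests. This one stands 60 deg clockwise (from above) of the bottle's nest.
- arm2_tip (a point): The same for the second arm, 60 deg anticlockwise of the bottle's nest.
- arm3_tip (a point): The same for the third arm, straight across the axle from the bottle's nest.
- nose (a point): Centre of the front face of the coder's black nose (30 mm wide, 34 mm high, 73 mm above the work surface), 137.5 mm from the axle. Its y axis points from the axle straight into the coder, x runs sideways. The coder is a fixed steel box, 64 mm wide, from 32 to 142 mm behind this face, top at 106 mm. A bottle centred before the nose stands 42 mm from it.
- bottle: Small pump bottle, pink with a black cap, 40 mm across and 64 mm tall, origin at the centre of its underside, z up; it stands loosely in its nest (3 mm of play all round), its top 100 mm above the work surface.
- jar_1: Low clear jar with a white lid, 41 mm across, 34 mm tall, in another nest; origin at the centre of its underside.
- jar_2: A second jar like jar_1, in the third nest.
- print_button (a joint): Travel of the print button, m: 0 up, 0.006 fully down. Springs back by itself; about 1.2 N starts it and 4 N holds it fully down.
- print_button_top (a point): Centre of the top of the print button: small flat black cap, 22 mm across, standing out of an aluminium collar (38 mm across) on top of a grey box 75 mm square; its top is 98 mm above the work surface; pressed straight down.
- stop_button (a joint): Travel of the stop button, m: 0 up, 0.006 down. Not to be pressed.
- stop_button_top (a point): Centre of the top of the stop button: wide black mushroom head, 44 mm across, on the other grey box, its top 120 mm above the work surface. The two boxes stand beside the turntable and may change places.
- spider: The hub post with its three arms; origin on the turning axis, 23.5 mm above the work surface.
- spare_1: Finished pump bottle, 48 mm across, 115 mm tall, standing beside the work; origin at the centre of its underside.
- spare_2: Another finished bottle, the same.
- spare_3: Another finished bottle, the same.
Mind the look-alikes: they are no part of the job. Leave any red or yellow look-alike of the part that bears stop_button alone.

How it is judged (in metres and radians):
On the way, in this order (a step that is already met when the one before it is completed fails the run):
1. a finger pushes on an arm of the turntable (contact force between the fingers and spider above 0.2 N).
2. the pump bottle stands still, centred before the coder's nose to 10 mm (x of bottle in the frame of nose between -0.01 and 0.01 m and y of bottle in the frame of nose between -0.09 and 0 m and velocity of joint turntable between -0.05 and 0.05 rad/s), for 0.3 s.
3. the print button is pressed down (value of joint print_button above 0.0045 m), for 0.05 s.
At the end, for the whole second after the job is handed in: The pump bottle is still within 10 mm sideways of the middle of the coder's nose, the turntable is at rest, the bottle and both jars stand upright in their nests, and both buttons are up (all of step 2 and height (world z) of bottle between 0.028 and 0.042 m and angle between each of bottle, jar_1, jar_2's own z axis and vertical below 0.12 rad and height (world z) of jar_1 between 0.028 and 0.042 m and height (world z) of jar_2 between 0.028 and 0.042 m and value of joint each of print_button, stop_button below 0.0015 m); the robot touches nothing.
It fails at once if the print button is pressed while the bottle is not before the nose (value of joint print_button above 0.003 m and not (x of bottle in the frame of nose between -0.01 and 0.01 m and y of bottle in the frame of nose between -0.09 and 0 m)).
It fails at once if the stop button is pressed (value of joint stop_button above 0.002 m).
It fails at once if the robot touches the bottle or a jar (contact force between any of the fingers, the arm and bottle above 1 N or contact force between any of the fingers, the arm and jar_1 above 1 N or contact force between any of the fingers, the arm and jar_2 above 1 N).
It fails at once if the bottle or a jar is lifted out of its nest or tipped (height (world z) of any of bottle, jar_1, jar_2 above 0.043 m or height (world z) of any of bottle, jar_1, jar_2 below 0.028 m or angle between any of bottle, jar_1, jar_2's own z axis and vertical above 0.35 rad).
It fails at once if a finished bottle on the bench is moved (distance of any of spare_1, spare_2, spare_3 from where it was at the start of the episode above 0.015 m).
It also fails if it takes over 64 s, if anything falls off the work surface, if the arm or the gripper's body presses on something with over 40 N, if the wrist force passes 120 N, or if a joint passes its speed limit or range.

### The arm

A 7-joint arm with a two-finger parallel gripper is mounted at the origin on the work surface. World frame = base frame: x ahead of the robot, y to its left, z up, the work surface at z = 0. Lengths are in m, angles in degrees, forces in N, time in s.
With the tool pointing down it reaches from about 0.425 to 0.875 m from the base axis. Payload 4.7 kg.
Tool frame: the origin (TCP) lies at the very end of the fingers, on their centre line; the grasp point (between the pads) lies 19 mm behind it (env.grasp_offset is the distance from the TCP to the grasp point, in m); z points along the fingers, y is the line along which they close (so a half turn about z gives the same grasp; the last joint's range is limited). The gripper opens to 87 mm and grips with 3 to 60 N. Pads are 19 mm wide; open, the fingers measure 117 mm over their backs; the gripper's body (75 mm by 190 mm) begins 51 mm behind the grasp point.
Start: joints at [-74.937, 18.392, -4.016, 83.108, 1.295, 78.541, -3.26], TCP at [0.16, 0.63, 0.223] pointing down, gripper open.
Joint ranges: [-163.93, 163.93], [-17.29, 119.83], [-79.2, 71.16], [3.27, 140.29], [-89.18, 269.18], [5.43, 117.66], [-154.24, 154.24]. Speed limits (degrees/s): [147.25, 147.25, 180, 180, 180, 180, 180].

### API

Orientations are given as [roll, pitch, yaw] about the fixed x, y, z axes, in that order (R = Rz(yaw) Ry(pitch) Rx(roll)).
In Python, from cell import env gives the robot as it stands. The module is installed in compiled form; this text tells all that it offers.
- The arm moves only by the tool drive_tool, never from a script. Its argument "moves" is one flat list of numbers, 5 for each row, row after row: the shift along the tool's x, y, z in units of 40 mm (1.0 is 40 mm), then the turn about the tool's z in units of 10 degrees (1.0 is 10 degrees), then the finger opening in mm, from 0 to 87. A call has 1 to 5 rows; each row is the pose to reach, as a shift and turn from the pose commanded when the call began, along the tool's axes at that moment; what a row does not reach only later rows make up. A row lasts 1/8 s, in which the tool goes at most 62.5 mm and 10.7 degrees, less where a joint would pass 70% of its speed; a pose out of reach is approached as far as the arm can. A call with a gripper value outside its range is refused whole. The fingers move at their own pace and stop on an object; "squeeze" is the grip in N (left out, the last holds). Time passes only in rows, so rows that repeat a pose let the fingers close. It gives the time, the measured TCP pose, the force, the opening and the grip force at its end, in the units of the state.
- env.get_obs(): the state, without advancing time (a new reading comes with each control period).
- env.read_camera(name): name is "scene" or "top" or "wrist"; returns (picture, depth): 400x640x3 uint8, red, green, blue; 400x640 float32, m along the optical axis (not along the pixel's ray), 0 where there is no reading.
- env.camera_model(name): a dict with "K" (3x3 intrinsics, pixels), "rvec" (rotation vector, rad) and "tvec" (3), from world to camera coordinates, as OpenCV has them; the wrist camera has in their place "tool_from_camera" (4x4, takes a point from camera to tool coordinates, whose origin is the TCP and whose axes are the flange's). Camera axes: x right, y down, z forward; pixel columns grow to the right and rows downward; lengths in m; the calibration is good to about 2 mm. A picture is of the moment at which its call begins: read the wrist's pose just before it. camera_model takes no time and is no camera call.
- env.sign_off(): hands the job in; it is judged then, once.
The state is a dict: "time_s": time; "qpos": joint angles; "joint_velocities": joint speeds; "effort": joint torques, N m; "tool_pos": TCP position; "tool_rot": TCP orientation; "force": force on the tool from outside, world axes, zero at the start; "wrist_torque": the same for the moment, N m; "grip_width": finger opening in m; "grasp_force": force on a finger pad.
Only numpy, scipy, OpenCV 4.12 (cv2) and the standard library are available. Lean on these libraries where they do the work, as an engineer would, in place of code of your own. Each camera call takes 0.05 s, during which the arm holds its last target. There are 200 camera calls.

## Working session

There is one attempt and no reset: what is moved stays moved. The work goes in short steps, Python scripts to look and compute and a tool call to move; the robot and the scene stay as the last step left them, time stands still between calls to the robot, and variables do not carry over. Pictures are saved under pics/ and viewed, at most 10 in all, crops included, and the job is handed in when it is done.

Besides the shell and the picture viewer there is one more tool, called after ">>>" in YAML: its name, and indented under it one key for each argument. drive_tool: Moves the arm, as the interface text tells. Its arguments: {"type":"object","properties":{"moves":{"type":"array","items":{"type":"number"}},"squeeze":{"type":"number"}},"required":["moves"]}

```bash
mkdir -p pics
cat > h.py <<'E'
import numpy as np, cv2
from cell import env
def cam(n):
    m=env.camera_model(n)
    if 'rvec' in m:
        R=cv2.Rodrigues(np.array(m['rvec'],float))[0]; t=np.array(m['tvec'],float).ravel()
        return np.array(m['K']),R,t
def ray(n,uv,z):
    K,R,t=cam(n); d=R.T@np.linalg.inv(K)@np.array([uv[0],uv[1],1.]); c=-R.T@t
    return c+d*(z-c[2])/d[2]
def proj(n,p):
    K,R,t=cam(n); q=K@(R@np.array(p)+t); return q[:2]/q[2]
def cloud(n,D):
    K,R,t=cam(n); v,u=np.mgrid[:400,:640]; P=np.stack([u,v,np.ones_like(u)],-1)@np.linalg.inv(K).T*D[...,None]
    return (P-t)@R
E
python3 - <<'E'
from h import *
o=env.get_obs(); print(o['tool_pos'],o['tool_rot'],o['force'])
a=[]
for n in("top","scene"):
    p,d=env.read_camera(n); np.savez(f"{n}0.npz",p=p,d=d); cv2.imwrite(f"pics/{n}0.png",p[...,::-1]); K,R,t=cam(n); print(n,-R.T@t,K[0,0])
E
```

```text
[0.1599688  0.62944207 0.22145099] [-1.79891116e+02  6.70999296e-03  1.65746971e+02] [0.36649498 0.16738273 1.18732988]
top [ 0.36916979 -0.04258937  1.63973562] 464.14473583806944
scene [ 1.08215209 -1.01218793  0.85938266] 432.4752350089718
```

View pics/top0.png

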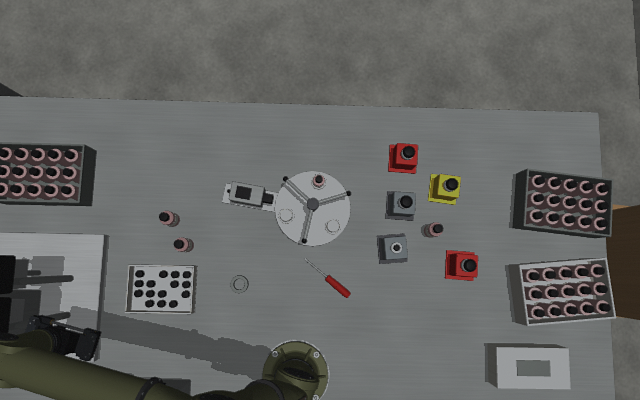

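View pics/scene0.png

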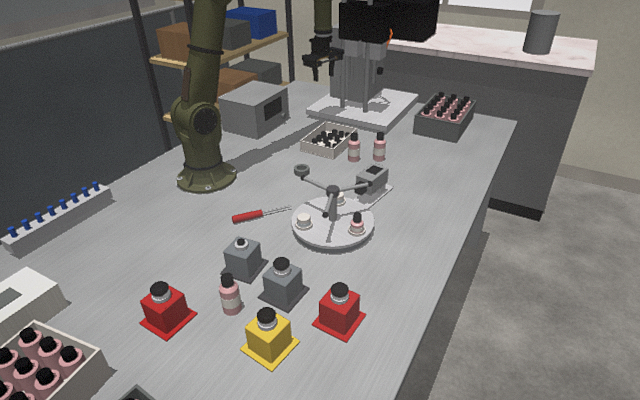

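The top picture shows the turntable axle near (313,205), the bottle at (319,181), and arm tips at (286,179), (347,179) and (304,241). The coder is on the left at (250,194). There are two grey boxes: (402,205) has a wide dark head, so it is the stop, and (394,248) has a small cap in a light collar, so it is the print button. The red and yellow ones at (404,157), (445,188) and (462,265) are look-alikes. I'll measure these and confirm in one crop.

Run:
```python
from h import *
f=np.load('top0.npz'); p,d=f['p'],f['d']
cv2.imwrite('pics/crop.png',cv2.resize(p[140:270,215:425,::-1],None,fx=3.8,fy=3.8,interpolation=cv2.INTER_CUBIC))
P=cloud('top',d)
g=p.astype(int)
def rep(name,m,z):
    n,l,s,c=cv2.connectedComponentsWithStats(m.astype(np.uint8))
    for i in range(1,n):
        if s[i,4]>=5: print(name,c[i].round(1),s[i,2:],ray('top',c[i],z).round(4))
box=np.zeros((400,640),bool); box[140:270,215:425]=1
dark=(g.max(2)<45)&box
rep('dark',dark,.14)
z=P[...,2]
for nm,lo,hi in(('collar',.143,.16),('bars',.125,.149)):
    m=box&(z>lo)&(z<hi)&(np.hypot(P[...,0]-.47,P[...,1]-.0)<.3); rep(nm,m,.15)
# disc
m=(box&(z>.025)&(z<.05)&(np.abs(np.mgrid[:400,:640][1]-313)<42)).astype(np.uint8)
c=max(cv2.findContours(m,0,2)[0],key=len); e=cv2.fitEllipse(cv2.convexHull(c)); print('disc',e,ray('top',e[0],.0355))
pink=(g[...,0]-g[...,1]>30)&box; rep('pink',pink,.08)
# coder box top
m=box&(z>.095)&(z<.115)&(np.mgrid[:400,:640][1]<285); rep('coder',m,.106)
```

```text
dark [408.2 151.7] [ 12  12 106] [ 0.7474 -0.3605  0.14  ]
dark [284.8 178.5] [ 5  5 15] [0.647  0.0459 0.14  ]
dark [318.4 179. ] [ 6  7 36] [ 0.6481 -0.064   0.14  ]
dark [242.6 192.6] [ 16  14 154] [0.5971 0.1818 0.14  ]
dark [228.2 190.8] [3 3 6] [0.6019 0.2288 0.14  ]
dark [348.4 192.9] [ 4  5 17] [ 0.6043 -0.1633  0.14  ]
dark [266.4 198.6] [ 15  15 101] [0.5791 0.1038 0.14  ]
dark [393.  207.5] [ 25  24 140] [ 0.5593 -0.3098  0.14  ]
dark [405.7 201.4] [ 12  12 114] [ 0.5805 -0.3518  0.14  ]
dark [303.6 240.4] [ 4  4 15] [ 0.446  -0.0205  0.14  ]
dark [381.6 249.2] [ 7 21 90] [ 0.4229 -0.2729  0.14  ]
dark [396.2 247.6] [ 6  6 26] [ 0.429  -0.3201  0.14  ]
collar [312.2 204.1] [ 68  68 417] [ 0.5634 -0.0457  0.15  ]
bars [295.6 188.1] [ 27  25 107] [0.6145 0.0095 0.15  ]
bars [333.7 197.4] [32 13 97] [ 0.5869 -0.1148  0.15  ]
bars [310.2 201.2] [4 4 6] [ 0.5727 -0.0388  0.15  ]
bars [308.2 221.4] [10 29 84] [ 0.5068 -0.034   0.15  ]
bars [304.2 240. ] [ 5  7 22] [ 0.4469 -0.0226  0.15  ]
disc ((312.1722412109375, 208.4197998046875), (74.07686614990234, 75.22319793701172), 95.89213562011719) [ 0.56301427 -0.04608363  0.0355    ]
pink [401.9 158.8] [ 30  31 669] [ 0.7367 -0.3515  0.08  ]
pink [314.8 181.4] [4 7 9] [ 0.6505 -0.0528  0.08  ]
coder [246.4 193.2] [ 38  25 637] [0.6007 0.1741 0.106 ]
coder [270.2 195.4] [4 2 5] [0.5951 0.0948 0.106 ]
```

View pics/crop.png

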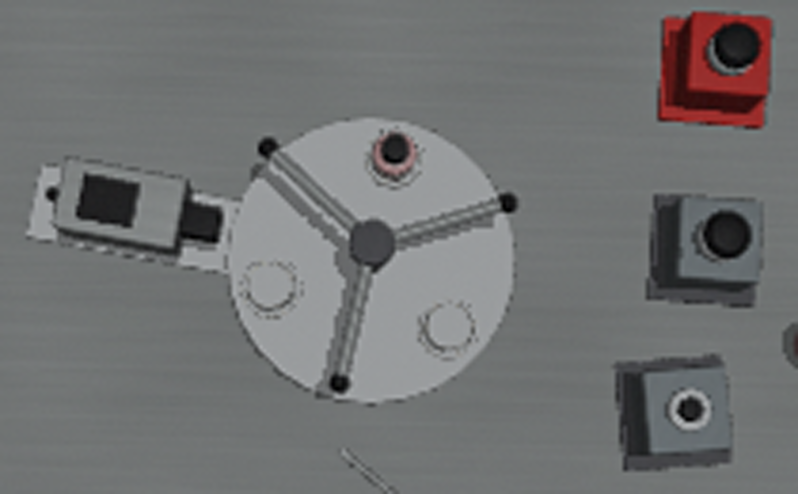

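The crop confirms it. The small black cap in the bright collar at crop (690,408), full-frame (396,248), is the print button. The wide head on the grey box above it, at crop (727,233), is the stop. The bottle stands at −12° and the coder at about +81°, both measured from world x about the axle, so the table must turn about 93° anticlockwise. I'll push on arm1 (−72°) with closed fingers.

```bash
cat >> h.py <<'E'
from scipy.spatial.transform import Rotation as Ro
def rows(wps):
    """wps: list of (x,y,z,yaw) -> tool units from the measured pose"""
    o=env.get_obs(); R=Ro.from_euler('xyz',o['tool_rot'],degrees=True).as_matrix(); p=np.array(o['tool_pos'])
    for w in wps:
        s=R.T@(np.array(w[:3])-p)/.04; dy=(w[3]-o['tool_rot'][2]+180)%360-180
        print(s.round(2),'turn',round(-dy/10,2))
E
python3 - <<'E'
from h import *
ax=np.array([.565,-.046])
print('cap',ray('top',(318.4,179),.1),'print',ray('top',(396.2,247.6),.098),'stop',ray('top',(405.7,201.4),.12))
f=np.load('top0.npz'); P=cloud('top',f['d']); z=P[...,2]
m=(z>.095)&(z<.115); m[:,:225]=0; m[:,268:]=0; m[:180]=0; m[215:]=0
n,l,s,c=cv2.connectedComponentsWithStats(m.astype(np.uint8)); i=1+s[1:,4].argmax()
v,u=np.where(l==i); q=np.array([ray('top',(a,b),.106)[:2] for a,b in zip(u,v)]).astype(np.float32)
r=cv2.minAreaRect(q); print(r); b=cv2.boxPoints(r); print(b)
print('coder dir',np.degrees(np.arctan2(*(np.array(r[0])-ax)[::-1])),np.hypot(*(np.array(r[0])-ax)))
for n,(u,v) in dict(a1=(348.4,192.9),a2=(284.8,178.5),a3=(303.6,240.4),b=(318.4,179)).items():
    w=ray('top',(u,v),.1 if n=='b' else .14)[:2]-ax; print(n,np.degrees(np.arctan2(w[1],w[0])),np.hypot(*w))
rows([(.30,.58,.2215,113),(.45,.48,.2215,113)])
E
```

```text
cap [ 0.65550757 -0.06473432  0.1       ] print [ 0.43055285 -0.32797687  0.098     ] stop [ 0.5831941  -0.35578806  0.12      ]
((0.6000589728355408, 0.17004507780075073), (0.11954297125339508, 0.06455108523368835), 80.89847564697266)
[[0.5587349  0.11613162]
 [0.62247324 0.10592066]
 [0.64138305 0.22395854]
 [0.5776447  0.2341695 ]]
coder dir 80.78260747000938 0.21887121148797897
a1 -71.52095280915539 0.12368484057697854
a2 48.23698382629544 0.12327012770885205
a3 167.91155042633198 0.1217480632727643
b -11.69459764801684 0.09242615647973142
[-3.7  -0.34  0.  ] turn 5.27
[-7.95 -1.84  0.01] turn 5.27
```

>>> drive_tool:
  moves: [-1.5,-0.3,0,1,0,-3,-0.6,0,2,0,-4.6,-1,0,3,0,-6.2,-1.4,0,4,0,-7.7,-1.8,0,5,0]

```text
time_s: 0.72
tool_pos: [0.4365, 0.4863, 0.2222]
tool_rot: [-180.0, 0.0, 115.4]
force: [-0.3, 0.9, -0.1]
grip_width: 0.0453
grasp_force: 0.0
```

```bash
python3 -c "
from h import *
print(env.get_obs()['qpos'],env.get_obs()['tool_pos'],env.get_obs()['tool_rot'])
rows([(.65,.2,.2215,70)])"
```

```text
[-59.12470284  18.77779023  11.18633219  83.06669153  -3.65677456
  78.5367273  -22.35694156] [0.43652529 0.48631097 0.22217328] [-1.79974766e+02  7.09107916e-03  1.15433640e+02]
[-8.76  1.75  0.02] turn 4.54
```

>>> drive_tool:
  moves: [-1.5,0.3,0,1,0,-3,0.6,0,2,0,-4.5,0.9,0,3,0,-6,1.2,0,4,0,-7.5,1.5,0,5,0]

```text
time_s: 1.35
tool_pos: [0.6202, 0.2418, 0.2222]
tool_rot: [-180.0, 0.0, 65.4]
force: [0.5, 0.9, -0.2]
grip_width: 0.0017
grasp_force: 0.0
```

```bash
python3 -c "
from h import *
print(env.get_obs()['qpos'])
rows([(.62,-.02,.2215,40),(.558,-.1535,.2215,18)])"
```

```text
[-43.17726177  21.33433435  26.02750426  81.58824891  -9.36465657
  79.23705151 -41.51542346]
[-5.96  2.72  0.02] turn 2.54
[-9.63  2.69  0.02] turn 4.74
```

>>> drive_tool:
  moves: [-1.5,0.7,0,1,0,-3,1.3,0,2,0,-4.5,2,0,3,0,-6,2.7,0,4,0,-7.5,2.7,0,4.7,0]

```text
time_s: 1.98
tool_pos: [0.598, -0.0677, 0.2221]
tool_rot: [179.9, 0.0, 18.5]
force: [0.3, -0.8, 0.7]
grip_width: 0.0005
grasp_force: 0.0
```

```bash
python3 -c "
from h import *
print(env.get_obs()['qpos'])
rows([(.558,-.1535,.2215,18),(.558,-.1535,.127,18)])"
```

```text
[-30.42448651  14.6755163   41.0754798   91.74219241  -9.75628653
  77.25996937 -59.65442577]
[-1.63  1.72  0.02] turn 0.05
[-1.63  1.72  2.38] turn 0.05
```

>>> drive_tool:
  moves: [-0.8,0.9,0,0,0,-1.6,1.7,0,0,0,-1.6,1.7,0,0,0,-1.6,1.7,1.2,0,0,-1.6,1.7,2.3,0,0]

```text
time_s: 2.6
tool_pos: [0.5599, -0.1487, 0.1293]
tool_rot: [-180.0, -0.1, 18.8]
force: [0.3, 0.3, -0.6]
grip_width: 0.0007
grasp_force: 0.0
```

```bash
cat >> h.py <<'E'
ax=np.array([.565,-.046])
def arc(phi0,phis,r=.1,off=.0155,z=.128):
    """finger behind (clockwise of) the arm standing at phi"""
    W=[]
    for f in phis:
        a=np.radians(f); c=ax+r*np.array([np.cos(a),np.sin(a)])-off*np.array([-np.sin(a),np.cos(a)])
        W.append((c[0],c[1],z,f+90))
    rows(W)
E
python3 - <<'E'
from h import *
print(env.get_obs()['tool_pos'])
p,d=env.read_camera('scene'); cv2.imwrite('pics/s1.png',cv2.resize(p[120:280,220:460,::-1],None,fx=3,fy=3))
arc(0,[-72,-66,-60,-54,-48])
E
```

```text
[ 0.55987949 -0.14874996  0.12933304]
[ 0.62  0.16 -0.13] turn 0.09
[ 0.88  0.19 -0.13] turn -0.51
[ 1.14  0.2  -0.13] turn -1.11
[ 1.41  0.17 -0.13] turn -1.71
[ 1.67  0.12 -0.14] turn -2.31
```

View pics/s1.png

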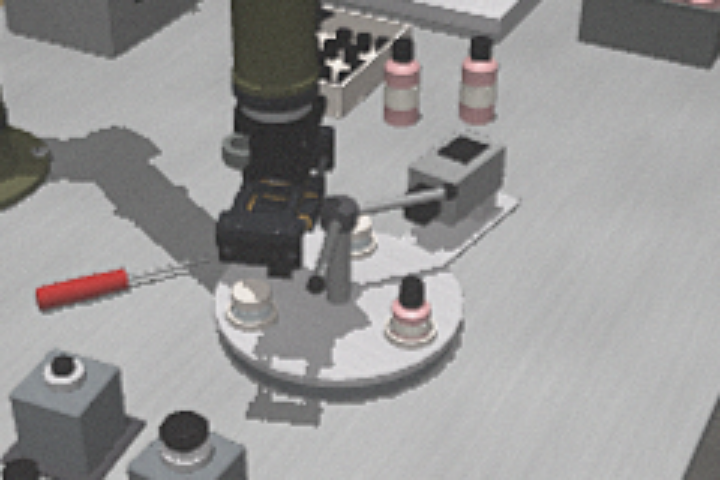

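The closed fingertips at crop (283,268) stand just clockwise of arm1's ball at (317,284) and above the jars. I'll push along the arc.

>>> drive_tool:
  moves: [0.3,0.1,0,0,0,0.6,0.16,0,0,0,0.8,0.18,0,-0.3,0,1,0.2,0,-0.8,0,1.22,0.2,0,-1.3,0]

```text
time_s: 3.28
tool_pos: [0.6098, -0.1419, 0.1323]
tool_rot: [179.9, -0.1, 32.0]
force: [-1.8, 0.8, 0.2]
grip_width: 0.0007
grasp_force: 0.6
```

```bash
python3 -c "
from h import *
arc(0,[-54,-49,-44,-39,-34,-29])"
```

```text
[ 0.11 -0.11  0.11] turn -0.4
[ 0.33 -0.1   0.11] turn -0.9
[ 0.55 -0.11  0.11] turn -1.4
[ 0.77 -0.14  0.11] turn -1.9
[ 0.98 -0.19  0.11] turn -2.4
[ 1.19 -0.25  0.11] turn -2.9
```

>>> drive_tool:
  moves: [0.2,-0.1,0.1,-0.6,0,0.42,-0.1,0.1,-1.1,0,0.64,-0.12,0.1,-1.6,0,0.86,-0.16,0.1,-2.1,0,1.08,-0.22,0.1,-2.6,0]

```text
time_s: 3.9
tool_pos: [0.6424, -0.1126, 0.1284]
tool_rot: [179.8, -0.0, 57.9]
force: [-0.0, -0.9, -0.9]
grip_width: 0.0008
grasp_force: 0.7
```

```bash
python3 -c "
from h import *
arc(0,[-30,-25,-20,-15,-10,-5])"
```

```text
[ 0.09 -0.01  0.01] turn -0.21
[0.31 0.01 0.01] turn -0.71
[0.53 0.   0.01] turn -1.21
[ 0.75 -0.02  0.01] turn -1.71
[ 0.96 -0.06  0.01] turn -2.21
[ 1.18 -0.12  0.01] turn -2.71
```

>>> drive_tool:
  moves: [0.22,0,0,-0.5,0,0.44,0,0,-1,0,0.66,0,0,-1.5,0,0.88,-0.04,0,-2,0,1.08,-0.1,0,-2.5,0]

```text
time_s: 4.53
tool_pos: [0.6626, -0.0737, 0.1288]
tool_rot: [179.7, 0.0, 82.9]
force: [0.9, -1.5, 0.4]
grip_width: 0.0006
grasp_force: 0.8
```

```bash
python3 -c "
from h import *
print(env.get_obs()['qpos'])
p,d=env.read_camera('top'); np.savez('top1.npz',p=p,d=d); cv2.imwrite('pics/t1.png',cv2.resize(p[140:270,215:425,::-1],None,fx=3.8,fy=3.8,interpolation=cv2.INTER_CUBIC))
arc(0,[-7,-3,1,5,9,13,17])"
```

```text
[-17.04842452  24.92854858  27.7071073   88.39095016 -12.0423728
  69.38675914   5.56733211]
[-0.05 -0.01  0.02] turn 0.02
[0.13 0.02 0.02] turn -0.38
[0.31 0.03 0.02] turn -0.78
[0.48 0.02 0.02] turn -1.18
[0.66 0.01 0.02] turn -1.58
[ 0.83 -0.02  0.02] turn -1.98
[ 1.   -0.06  0.02] turn -2.38
```

View pics/t1.png

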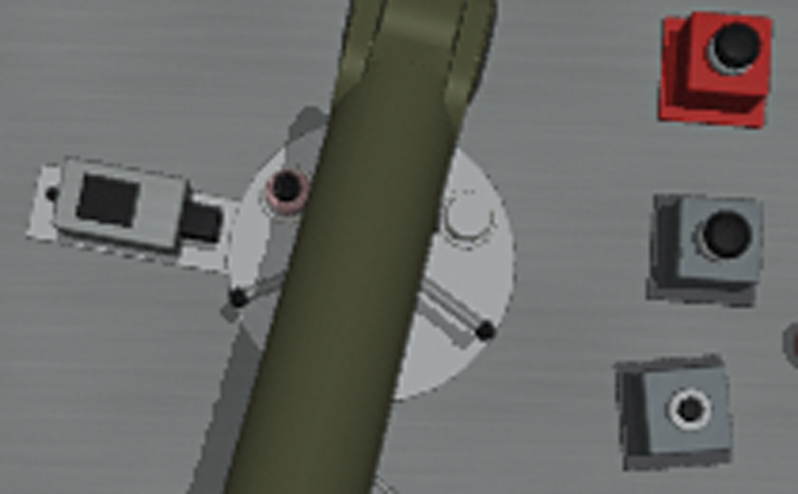

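The table has followed. The cap is now at crop (287,185) and two ball tips are visible at (238,298) and (485,330). I'll push on to about 12°, then measure.

>>> drive_tool:
  moves: [0.16,0,0,-0.4,0,0.34,0,0,-0.8,0,0.52,0,0,-1.2,0,0.68,0,0,-1.6,0,0.78,0,0,-1.9,0]

```text
time_s: 5.2
tool_pos: [0.6654, -0.0425, 0.1284]
tool_rot: [179.9, 0.1, 101.8]
force: [-0.2, -1.7, 0.4]
grip_width: 0.0004
grasp_force: 0.6
```

```bash
cat > m.py <<'E'
from h import *
p,d=env.read_camera('top'); g=p.max(2)
m=(g<45); m[:140]=0;m[270:]=0;m[:,:265]=0;m[:,365:]=0
n,l,s,c=cv2.connectedComponentsWithStats(m.astype(np.uint8))
for i in range(1,n):
    if 5<=s[i,4]<=60:
        for z in(.1,.14):
            w=ray('top',c[i],z)[:2]-ax; print(z,c[i].round(1),s[i,4],'ang',np.degrees(np.arctan2(w[1],w[0])).round(2),'r',np.hypot(*w).round(4))
E
python3 - <<'E'
import m
m.arc(0,[12,14,16,18,20,21])
E
```

```text
0.1 [291. 171.] 5 ang 32.67 r 0.1374
0.14 [291. 171.] 5 ang 33.92 r 0.1297
0.1 [324.2 177. ] 25 ang -21.27 r 0.1048
0.14 [324.2 177. ] 25 ang -22.31 r 0.0973
0.1 [284.3 195.7] 17 ang 71.8 r 0.0992
0.14 [284.3 195.7] 17 ang 74.72 r 0.0953
0.1 [320.6 196.4] 5 ang -40.97 r 0.0416
0.14 [320.6 196.4] 5 ang -46.07 r 0.0368
0.1 [348.  216.3] 15 ang -105.68 r 0.1248
0.14 [348.  216.3] 15 ang -107.98 r 0.1229
[0.03 0.02 0.01] turn -0.01
[0.12 0.03 0.01] turn -0.21
[0.2  0.04 0.01] turn -0.41
[0.29 0.05 0.01] turn -0.61
[0.38 0.05 0.01] turn -0.81
[0.43 0.05 0.01] turn -0.91
```

Arm3's ball gives arm1 at 12.0°, and the target is 20.9°. I'll do the last 9° slowly.

>>> drive_tool:
  moves: [0.12,0.03,0,-0.2,0,0.2,0.04,0,-0.4,0,0.28,0.04,0,-0.6,0,0.35,0.05,0,-0.75,0,0.39,0.05,0,-0.85,0]

```text
time_s: 5.88
tool_pos: [0.6626, -0.0263, 0.1266]
tool_rot: [180.0, -0.0, 110.3]
force: [0.8, -1.6, 1.4]
grip_width: 0.0001
grasp_force: 0.7
```

Run:
```python
import m
from m import *
arc(0,[20,21])
cv2.imwrite('pics/t2.png',cv2.resize(p[140:270,215:425,::-1],None,fx=3.8,fy=3.8,interpolation=cv2.INTER_CUBIC))
```

```text
0.1 [287.  147.5] 8 ang 24.61 r 0.2161
0.14 [287.  147.5] 8 ang 25.22 r 0.2059
0.1 [319.5 176.4] 43 ang -12.56 r 0.1019
0.14 [319.5 176.4] 43 ang -13.18 r 0.0942
0.1 [313.8 209.4] 5 ang -157.19 r 0.0141
0.14 [313.8 209.4] 5 ang -163.57 r 0.0185
0.1 [349.4 210.1] 17 ang -95.83 r 0.1253
0.14 [349.4 210.1] 17 ang -98.2 r 0.1225
[-0.02  0.04 -0.04] turn 0.04
[ 0.02  0.04 -0.04] turn -0.06
```

View pics/t2.png

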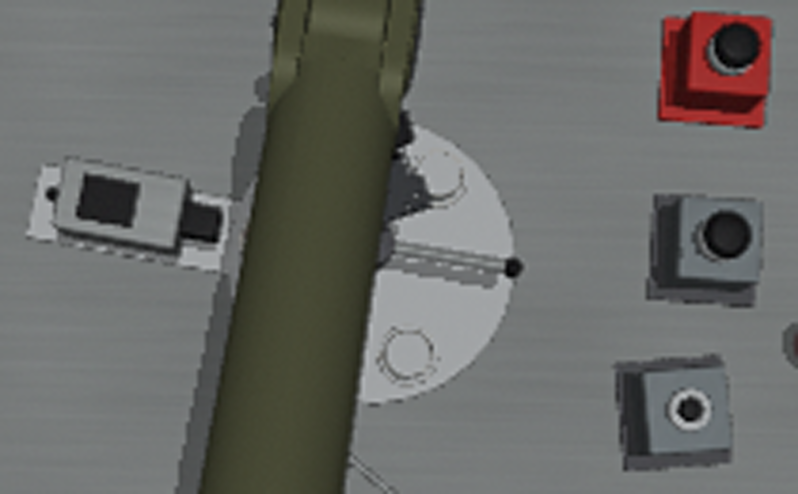

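The arm hides the bottle, but arm3's ball at crop (512,267) reads a turn of 93–94°, close to the target. I'll back off, lift, and check with a clear view.

>>> drive_tool:
  moves: [-0.2,0,0,0,0,-0.7,0,0,0,0,-1,0,-1,0,0,-1,0,-2.4,0,0,-1,0,-2.4,0,0]

```text
time_s: 6.55
tool_pos: [0.6794, -0.0672, 0.2284]
tool_rot: [179.5, 0.3, 110.1]
force: [-0.6, 0.2, -0.3]
grip_width: 0.0004
grasp_force: 0.0
```

```bash
python3 -c "
from h import *
print(env.get_obs()['tool_pos'])
rows([(.63,-.13,.22,80),(.52,-.26,.22,60),(.4305,-.328,.2,35)])"
```

```text
[ 0.67937341 -0.06720894  0.22835963]
[-1.05 -1.7   0.2 ] turn 3.01
[-3.16 -5.4   0.18] turn 5.01
[-3.98 -8.09  0.66] turn 7.51
```

>>> drive_tool:
  moves: [-0.8,-1.3,0.1,1,0,-1.5,-2.6,0.2,2,0,-2.2,-3.9,0.2,3,0,-2.9,-5.2,0.2,4,0,-3.5,-6.5,0.2,5,0]

```text
time_s: 7.18
tool_pos: [0.4786, -0.288, 0.2138]
tool_rot: [-180.0, 0.0, 59.8]
force: [0.4, -1.0, -0.4]
grip_width: 0.0004
grasp_force: 0.0
```

Run:
```python
import m
from m import *
print(env.get_obs()['qpos'])
q,_=env.read_camera('scene')
a=cv2.resize(p[140:270,215:425,::-1],(630,390),interpolation=cv2.INTER_CUBIC)
cv2.imwrite('pics/t3.png',a); np.savez('s3.npz',q=q)
rows([(.4305,-.328,.2,35),(.4305,-.328,.11,35)])
# scene check of bottle cap & print cap
s=np.load('scene0.npz')['p']; print('print proj',proj('scene',(.4305,-.328,.098)))
k=(s.max(2)<50); k[:225]=0;k[260:]=0;k[:,:225]=0;k[:,260:]=0
v,u=np.where(k); print('dark in scene0 near print',u.mean(),v.mean(),len(u),u.min(),u.max(),v.min(),v.max())
```

```text
0.1 [299.2 169. ] 15 ang 20.78 r 0.1318
0.14 [299.2 169. ] 15 ang 21.65 r 0.1237
0.1 [284.2 201.2] 33 ang 82.49 r 0.0948
0.14 [284.2 201.2] 33 ang 85.64 r 0.0919
0.1 [312.5 209.8] 6 ang -175.5 r 0.0146
0.14 [312.5 209.8] 6 ang -176.95 r 0.0192
0.1 [349.4 210.1] 17 ang -95.83 r 0.1253
0.14 [349.4 210.1] 17 ang -98.2 r 0.1225
0.1 [288.1 232.7] 16 ang 139.89 r 0.121
0.14 [288.1 232.7] 16 ang 141.4 r 0.1218
[-5.9406836   8.09158779 38.7868615  98.48833527 -4.93350303 75.35326787
  2.68467357]
[-1.3  -0.5   0.36] turn 2.44
[-1.3  -0.5   2.61] turn 2.44
print proj [239.5705854  240.72174285]
dark in scene0 near print 240.76923076923077 242.46153846153845 13 238 243 239 244
```

View pics/t3.png

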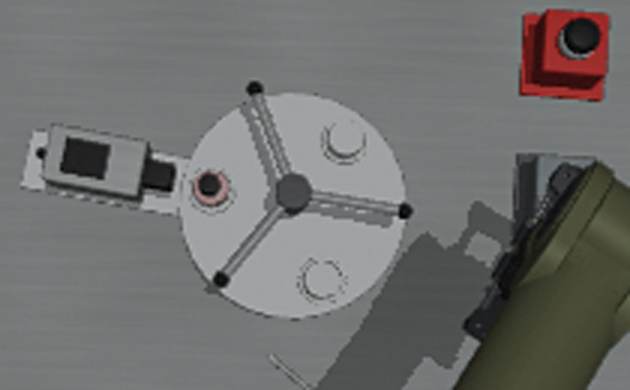

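The cap at crop (210,185) lies about 3 mm to one side of the coder's axis, well within 10 mm, and all three balls agree on 81.6° against 80.9°. The print cap projects to within 2 px of its position in the scene view. I'll go over it now.

>>> drive_tool:
  moves: [-0.7,-0.3,0.2,1,0,-1.3,-0.5,0.3,2,0,-1.3,-0.5,1.3,2.4,0,-1.3,-0.5,2.3,2.4,0,-1.3,-0.5,2.5,2.4,0]

```text
time_s: 7.9
tool_pos: [0.4356, -0.3199, 0.1116]
tool_rot: [-179.7, 0.2, 36.2]
force: [0.2, -0.6, 0.7]
grip_width: 0.0003
grasp_force: 0.0
```

Run:
```python
from h import *
o=env.get_obs(); print(o['tool_pos'],o['force'])
q,_=env.read_camera('scene'); w,_=env.read_camera('wrist')
a=cv2.resize(q[190:300,190:320,::-1],(520,440),interpolation=cv2.INTER_CUBIC)
cv2.imwrite('pics/s4.png',a)
rows([(.4305,-.328,.098,35),(.4305,-.328,.092,35)])
```

```text
[ 0.43555731 -0.3199141   0.11162895] [ 0.16801439 -0.63871632  0.67812561]
[-0.24  0.05  0.4 ] turn 0.12
[-0.24  0.05  0.55] turn 0.12
```

View pics/s4.png

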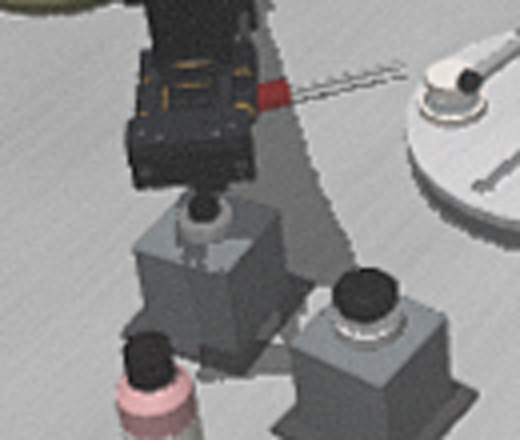

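The fingertips hang just over the print cap at crop (205,205), clear of the stop head at (366,293). I'll shift 10 mm and press.

>>> drive_tool:
  moves: [-0.24,0.05,0,0,0,-0.24,0.05,0.2,0,0,-0.24,0.05,0.4,0,0,-0.24,0.05,0.52,0,0,-0.24,0.05,0.56,0,0]

```text
time_s: 8.62
tool_pos: [0.4318, -0.3287, 0.0958]
tool_rot: [-180.0, -0.1, 36.2]
force: [-9.5, 6.3, 34.0]
grip_width: 0.0006
grasp_force: 17.1
```

Run:
```python
from h import *
q,_=env.read_camera('scene')
o=env.get_obs(); print(o['time_s'],o['tool_pos'],o['force'],o['grasp_force'])
cv2.imwrite('pics/s5.png',cv2.resize(q[200:270,200:300,::-1],(700,490),interpolation=cv2.INTER_CUBIC))
```

```text
8.675 [ 0.43177705 -0.32871498  0.09594479] [-9.20096558  4.56448185 27.07348077] 13.667083298787475
```

View pics/s5.png

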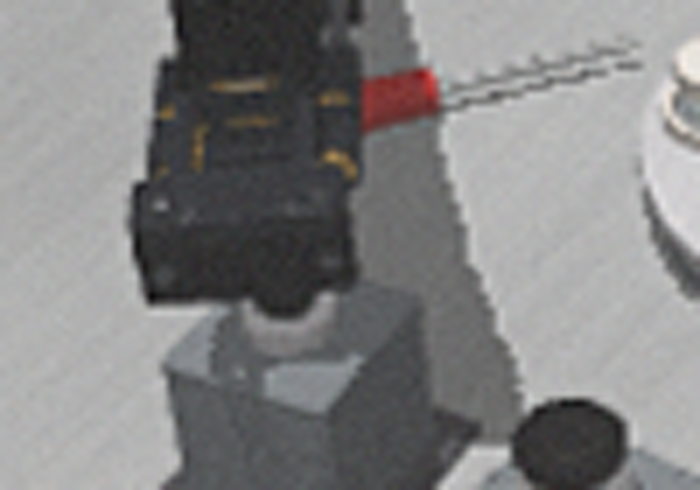

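The fingers sit on the button and stop hard with about 30 N at z≈0.096. I'll ease off in steps and read force against height to see whether the cap went down.

>>> drive_tool:
  moves: [0,0,-0.1,0,0,0,0,-0.15,0,0,0,0,-0.15,0,0]

```text
time_s: 9.05
tool_pos: [0.4317, -0.3286, 0.0984]
tool_rot: [179.9, -0.0, 36.2]
force: [-0.0, -2.0, 2.1]
grip_width: 0.0001
grasp_force: 1.5
```

>>> drive_tool:
  moves: [0,0,-0.05,0,0,0,0,-0.05,0,0]

```text
time_s: 9.3
tool_pos: [0.4314, -0.328, 0.1001]
tool_rot: [180.0, -0.0, 36.3]
force: [-0.1, -1.7, 1.3]
grip_width: 0.0005
grasp_force: 1.1
```

>>> drive_tool:
  moves: [0,0,-0.08,0,0,0,0,-0.08,0,0]

```text
time_s: 9.55
tool_pos: [0.4308, -0.3272, 0.1029]
tool_rot: [-179.9, 0.0, 36.3]
force: [-0.7, 0.0, -0.5]
grip_width: 0.0004
grasp_force: 0.0
```

The profile is 1.3 N at 0.100, 2.1 N at 0.098 and a hard stop at 0.096. That matches the button's spring with about 3 mm of height bias, so it went fully down and came back up. Now I'll move away and check.

>>> drive_tool:
  moves: [0,0,-1,0,0,0,0,-2.5,0,0,0,0,-3.5,0,0,-0.5,0,-3.5,0,0,-0.5,0,-3.5,0,0]

```text
time_s: 10.18
tool_pos: [0.413, -0.3407, 0.2425]
tool_rot: [-179.9, 0.0, 36.1]
force: [-0.4, 0.4, -0.4]
grip_width: 0.0002
grasp_force: 0.0
```

Run:
```python
import m
from m import *
o=env.get_obs(); print(o['tool_pos'],o['force'])
# cap by two views: line of sight in scene for cap top
q,_=env.read_camera('scene')
b=ray('top',(284.2,201.2),.1); print(b,proj('scene',b))
u,v=proj('scene',b).astype(int); k=(q.max(2)<50); M=np.zeros_like(k); M[v-12:v+14,u-10:u+11]=1; vv,uu=np.where(k&M); print(uu.mean(),vv.mean(),len(uu),uu.min(),uu.max(),vv.min(),vv.max())
d=np.array([np.cos(np.radians(80.9)),np.sin(np.radians(80.9))]); r=b[:2]-np.array([.6001,.170]); print('lateral',r[0]*d[1]-r[1]*d[0])
```

```text
0.1 [299.2 169. ] 15 ang 20.78 r 0.1318
0.14 [299.2 169. ] 15 ang 21.65 r 0.1237
0.1 [284.2 201.3] 32 ang 82.68 r 0.0946
0.14 [284.2 201.3] 32 ang 85.84 r 0.0918
0.1 [312.5 209.8] 6 ang -175.5 r 0.0146
0.14 [312.5 209.8] 6 ang -176.95 r 0.0192
0.1 [349.4 210.1] 17 ang -95.83 r 0.1253
0.14 [349.4 210.1] 17 ang -98.2 r 0.1225
0.1 [288.1 232.7] 16 ang 139.89 r 0.121
0.14 [288.1 232.7] 16 ang 141.4 r 0.1218
[ 0.41374365 -0.33961106  0.24195737] [ 0.20869637  0.60597624 -0.13664761]
[0.5774379  0.04804501 0.1       ] [348.65853335 188.15236285]
351.73333333333335 189.8 15 347 356 185 196
lateral -0.0030887025919978904
```

The bottle is still 3 mm from the nose's middle, nothing has shifted since the press, and the robot is clear. I'm handing in.

```bash
python3 -c "
from cell import env
print(env.sign_off())"
```

```text
the job is handed in; nothing more can be done
None
```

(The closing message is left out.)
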